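# Slide the tube tray home on its counter rails

### The arm

A 6-joint arm with a two-finger parallel gripper is mounted at the origin on the work surface. World frame = base frame: x ahead of the robot, y to its left, z up, the work surface at z = 0. Lengths are in mm, angles in rad, forces in N, time in s.
With the tool pointing down it reaches from about 350 to 775 mm from the base axis. Payload 7.3 kg.
Tool frame: the origin (TCP) lies on the centre line of the jaws, within the pads' length; the fingertips stand 22 mm ahead of it and the grasp point (between the pads) lies 3 mm ahead of it (bot.finger_overhang is the distance from the TCP to the fingertips, in mm); y points along the fingers, z is the direction in which the jaws open and shut, and the axes are right-handed (so a half turn about y gives the same grasp; the last joint's range is limited). The gripper opens to 92 mm and grips with 3 to 60 N. Pads are 19 mm wide; open, the fingers measure 130 mm over their backs; the gripper's body (75 mm by 190 mm) begins 47 mm behind the grasp point.
Start: joints at [1.107, 0.342, 1.524, -0, 1.275, -0.146], TCP at [164.035, 498.734, 248.741] pointing down, gripper open.
Joint ranges: [-2.53, 2.53], [-0.77, 2.02], [0.04, 2.7], [-1, 4.14], [0.28, 2.66], [-3.11, 3.11]. Speed limits (rad/s): [2.57, 2.57, 3.14, 3.14, 3.14, 3.14].

### API

Orientations are given as [roll, pitch, yaw] about the fixed x, y, z axes, in that order (R = Rz(yaw) Ry(pitch) Rx(roll)).
In Python, from plant import bot, viewer, find_in, spot_point gives the robot as it stands.
- The arm moves only by the tool send_rows, never from a script. Its argument "moves" is a list of rows, each a list of 3 entries, a list of its own where there are three numbers: the shift along the tool's x, y, z in mm, then the turn, a rotation vector about the tool's x, y, z in degrees, then the finger opening in mm, from 0 to 91.8. A call has 1 to 20 rows; each row shifts and turns the pose as measured when the row begins, along the tool's axes as they then stand; what a row does not reach is not made up. A row lasts 1/8 s, in which the tool goes at most 62.5 mm and 10.7 degrees, less where a joint would pass 70% of its speed; a pose out of reach is approached as far as the arm can. A call with a gripper value outside its range is refused whole. The fingers move at their own pace and stop on an object; the grip force is fixed at half the most. Time passes only in rows, so rows that do not move let the fingers close. It gives the time, the measured TCP pose, the force and the opening at its end, in the units of the state.
- bot.get_obs(): the state, without advancing time (a new reading comes with each control period).
- viewer.capture(name): name is "scene" or "top" or "wrist"; returns the picture (400x640x3 uint8, blue, green, red); there is no depth.
- viewer.camera_model(name): a dict with "fx", "fy", "cx", "cy" (pixels), "rvec" (rotation vector, rad) and "tvec" (3), from world to camera coordinates, as OpenCV has them. Camera axes: x right, y down, z forward; pixel columns grow to the right and rows downward; lengths in mm; the calibration is good to about 2 mm. The wrist camera is an equidistant fisheye: a pixel r from the principal point sees the ray r / f radians off the axis. A picture is of the moment at which its call begins: read the wrist's pose just before it. camera_model takes no time and is no camera call; for the wrist camera it gives the pose at the moment of the call.
- bot.close_job(): hands the job in, once; it reports no verdict.
Trained networks look in the newest picture that a camera, given by its name, has taken for a name from the list of things; names that differ only in an ending like _2 or _b are one class to them, and where a whole thing is asked for, a point or a joint stands for the part that bears it (a point fixed in the world has none). Each returns a list of dicts, best first, with "conf" (0 to 1); they miss things now and then, are a little off and sometimes report something else, mostly with a low value. They report only what shows in the picture. A call takes as long as a camera call. They do not tell look-alikes from the thing itself.
- find_in(camera, thing): "extent" ([centre column, centre row, width, height] in pixels, round what is visible of it).
- spot_point(camera, thing): "point" ([column, row] in pixels: a listed point, or the origin of a listed thing).
The state is a dict: "time": time; "joint_positions": joint angles; "dq": joint speeds; "tau": joint torques, N m; "tool_pos": TCP position; "tcp_rot": TCP orientation; "contact_force": force on the tool from outside, world axes, zero at the start; "moment": the same for the moment, N m; "grip_width": finger opening in mm.
Only numpy, scipy, OpenCV 4.12 (cv2) and the standard library are available. Lean on these libraries where they do the work, as an engineer would, in place of code of your own. Each camera call takes 0.05 s, during which the arm holds its last target.

### The job

Push the wooden tray that carries the capped clear tubes along its rails, away from the robot, with the fingertips until it drops into the notches of the rails and sits level and fully down. Only push it: do not lift or tip the tray, keep its tubes upright in their sockets, and leave the other tray with the cups and everything else on the counter where it is.

Things in the scene. Friction and masses are not known exactly. Their poses are not given: they have to be found in the camera images.
- tray: loose wooden tray 180 long (x) x 100 wide (y), 0.4-0.6 kg, riding on rails, starting 50-100 mm short of its notches, towards the robot. Origin: its centre at the feet's undersides; x along the rails, away from the robot; z up. Above the origin: four feet 0-11 mm (24 x 12, at x +-70, y +-43), board 11-21, lip across the near end (x -90 to -78) up to 46, socket block (x -10 to 80) up to 39
- push_face (a point): middle of the outer face of the tray's lip (tray x = -90, y = 0, 28.5 mm above the tray's origin). The face looks at the robot (-x), is 100 wide and spans 17.5 mm above and below. Pushing it to +x slides the tray, taking 1 to 4 N; at the notches the tray drops 8 mm and is then stopped dead. The space in front of it, above and between the rails, is free
- seat (a point): fixed point where the tray's origin lies when home, 20 mm above the counter, midway between the rails; x along the rails, away from the robot. Rail unit: x -200 to 100, 115 wide; rail tops 28 mm above the counter, 70 mm apart inside; side guides to 36 mm, 1.5 mm clear of the tray. Each rail has notches 30 long, 8 deep at x = +-70; the 24 mm feet have 3 mm play either way in them
- tube0: clear tube with a black cap, 28 mm diameter (cap 34), 100 tall, 50 g, standing loose in the tray's socket at tray x = 14, y = -21, 18 mm deep; its origin is the centre of its underside, 21 mm above the tray's origin, its z the tube's axis
- tube1: clear tube with a black cap, 28 mm diameter (cap 34), 100 tall, 50 g, standing loose in the tray's socket at tray x = 14, y = 21, 18 mm deep; its origin is the centre of its underside, 21 mm above the tray's origin, its z the tube's axis
- tube2: clear tube with a black cap, 28 mm diameter (cap 34), 100 tall, 50 g, standing loose in the tray's socket at tray x = 56, y = -21, 18 mm deep; its origin is the centre of its underside, 21 mm above the tray's origin, its z the tube's axis
- tray2: the other tray, same wood, size and lip but without the socket block, already down in the notches of a second, identical rail unit beside the first (left or right of it); carries two cups; leave alone. Origin as for the tray, 20 mm above the counter
- cup0: white cup, 62 mm wide, 58 tall, on the other tray; origin under its centre; leave alone
- cup1: second such cup on the other tray; leave alone
- funnel: black dosing funnel standing wide end down, 68 mm wide, 60 tall; origin under its centre; leave alone
- jar: small lidded jar, 44 mm diameter, 60 tall, beyond the rail units, midway between them; origin under its centre; leave alone
- bowl: white bowl, 120 mm wide, 40 tall; origin under its centre; leave alone
- spoon: steel spoon lying flat on the counter; leave alone
- oil: square green glass oil bottle, 62 x 62 mm, 215 tall; origin under its centre; leave alone
There are look-alikes about, which are no part of the job. Leave any orange or yellow look-alike of the tube1 alone.

How it is judged (in metres and radians):
On the way:
1. the tray has been pushed into its notches (x of tray in the frame of seat between -0.005 and 0.005 m and y of tray in the frame of seat between -0.004 and 0.004 m and z of tray in the frame of seat between -0.003 and 0.002 m and angle between tray's own z axis and vertical below 0.025 rad and angle between the x axis of tray and the x axis of seat, either way round below 0.05 rad), for 0.2 s.
At the end, for the whole second after the job is handed in: Tray origin within 5 mm along and 4 mm across the rails of the seat point, at most 2 mm above it, level within 0.025 rad, in line with the rails, at rest; tubes upright in their sockets; the other tray, cups and other things within 20 mm of their starts (all of step 1 and z of each of tube0, tube1, tube2 in the frame of tray below 0.027 m and angle between each of tube0, tube1, tube2's own z axis and vertical below 0.15 rad and linear speed of tray below 0.01 m/s and distance of each of funnel, jar, bowl, spoon, oil, cup0, cup1, tray2 from where it was at the start of the episode below 0.02 m); the robot touches nothing.
It fails at once if the tray is lifted more than 10 mm off its rails (z of tray in the frame of seat above 0.018 m).
It fails at once if the tray is tipped up (angle between tray's own z axis and vertical above 0.2 rad).
It fails at once if a tube is lifted out of its socket or tipped (z of any of tube0, tube1, tube2 in the frame of tray above 0.034 m or angle between any of tube0, tube1, tube2's own z axis and vertical above 0.35 rad).
It fails at once if the other tray, a cup or another bystander is moved more than 20 mm (distance of any of funnel, jar, bowl, spoon, oil, cup0, cup1, tray2 from where it was at the start of the episode above 0.02 m).
It also fails if it takes over 35 s, if anything falls off the work surface, if the arm or the gripper's body presses on something with over 40 N, if the wrist force passes 120 N, or if a joint passes its speed limit or range.

## Working session

There is one attempt and no reset: what is moved stays moved. The work goes in short steps, Python scripts to look and compute and a tool call to move; the robot and the scene stay as the last step left them, time stands still between calls to the robot, and variables do not carry over. Pictures are saved under pics/ and viewed, and the job is handed in when it is done.

Besides the shell and the picture viewer there is one more tool, called after "Emit:" as a command line: name --argument value ..., lists and objects as JSON in quotes. send_rows: Moves the arm, as the interface text tells. Its arguments: {"type":"object","properties":{"moves":{"type":"array","items":{"type":"array"}}},"required":["moves"]}

```bash
mkdir -p pics; ls
python3 - <<'E'
from plant import bot, viewer, find_in, spot_point
import cv2
for c in ("scene","top"):
    im=viewer.capture(c); cv2.imwrite(f"pics/{c}0.png",im)
    m=viewer.camera_model(c); print(c,m)
    for t in ("push_face","seat","tube0","tube1","tube2","tray","tray2","jar"):
        try: print(t,[(d['point'],round(d['conf'],2)) for d in spot_point(c,t)][:4])
        except Exception as e: print(t,e)
o=bot.get_obs(); print(o)
E
```

```text
pics
scene {'fx': 423.7187923341074, 'fy': 423.7187923341074, 'cx': 323.74157364124335, 'cy': 201.13943155897215, 'rvec': array([ 1.28630775,  2.17124743, -1.03161326]), 'tvec': array([ 266.48752049, -284.55202012, 1598.6938155 ])}
push_face [([373.9, 198.8], 0.76), ([359.4, 217.1], 0.31)]
seat [([355.8, 250.9], 0.77), ([228.3, 153.3], 0.21)]
tube0 [([367.8, 219.8], 0.85), ([350.5, 226.8], 0.71), ([358.0, 217.6], 0.7), ([411.6, 201.8], 0.66)]
tube1 [([367.8, 219.8], 0.85), ([350.5, 226.8], 0.71), ([358.0, 217.6], 0.7), ([411.6, 201.8], 0.66)]
tube2 [([367.8, 219.8], 0.85), ([350.5, 226.8], 0.71), ([358.0, 217.6], 0.7), ([411.6, 201.8], 0.66)]
tray [([268.0, 201.5], 0.92), ([367.9, 224.0], 0.57)]
tray2 [([268.0, 201.5], 0.92), ([367.9, 224.0], 0.57)]
jar [([286.8, 255.1], 0.66)]
top {'fx': 439.60876780411814, 'fy': 439.60876780411814, 'cx': 315.7305644206826, 'cy': 202.66636647895632, 'rvec': array([ 2.18688238, -2.13767181,  0.14059243]), 'tvec': array([ -23.52282204,  570.34486944, 1404.59984843])}
push_face [([274.3, 230.5], 0.8)]
seat [([181.3, 185.3], 0.72), ([267.5, 178.7], 0.71
[... 511 characters left out ...]
6], 0.61)]
{'time': 0.9, 'joint_positions': array([ 1.10703240e+00,  3.42017323e-01,  1.52411142e+00, -4.54720916e-05,
        1.27540863e+00, -1.45982953e-01]), 'dq': array([-1.62921899e-03, -7.02403630e-04, -9.80149212e-04, -2.23195541e-03,
        3.91784672e-05,  1.84416067e-03]), 'tau': array([-4.49097679e-04, -4.31134808e+01, -2.44468492e+01,  7.16131018e-02,
        4.85124683e-02, -1.73615183e-05]), 'tool_pos': array([164.02746998, 498.72663571, 248.72751721]), 'tcp_rot': array([-1.57074796e+00, -5.10826200e-05, -3.17767736e-01]), 'contact_force': array([ 0.27905338, -0.4469239 , -0.37270944]), 'moment': array([-0.0037776 ,  0.03187781,  0.09393803]), 'grip_width': 92.01735783415197}
```

View pics/scene0.png

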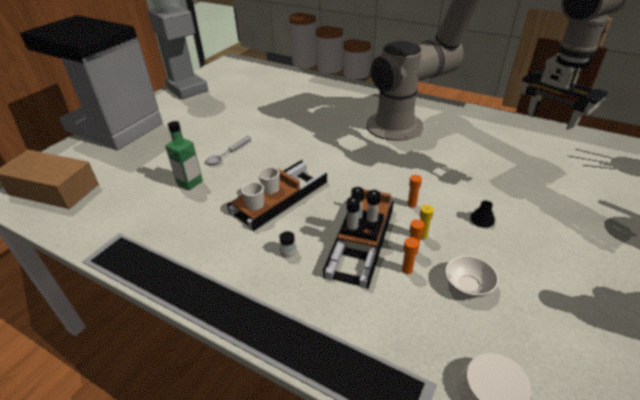

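View pics/top0.png

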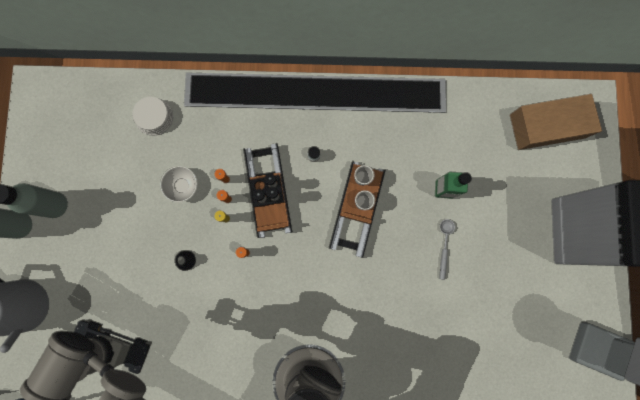

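Run:
```python
import cv2
im=cv2.imread("pics/top0.png")[130:270,150:420]
cv2.imwrite("pics/topcrop.png",cv2.resize(im,None,fx=2.9,fy=2.9,interpolation=cv2.INTER_CUBIC))
```

```text
(no output)
```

View pics/topcrop.png

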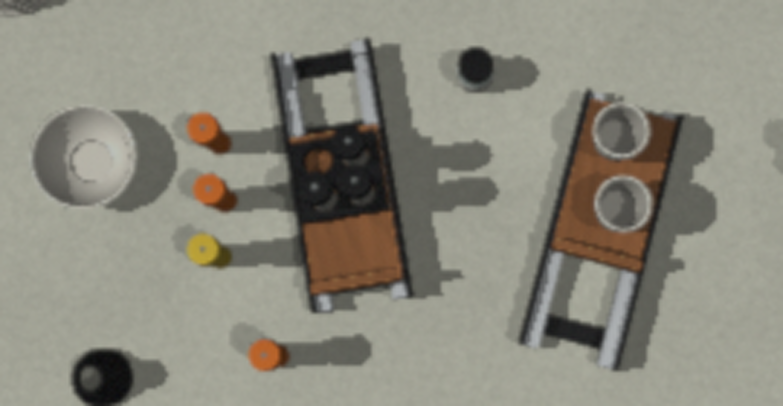

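```bash
cat > h.py <<'E'
import numpy as np, cv2
def pix2world(m,uv,z):
    R=cv2.Rodrigues(np.array(m['rvec']))[0]; t=np.array(m['tvec'])
    d=R.T@np.array([(uv[0]-m['cx'])/m['fx'],(uv[1]-m['cy'])/m['fy'],1.]); c=-R.T@t
    return c+d*(z-c[2])/d[2]
def proj(m,P):
    return cv2.projectPoints(np.array(P,float).reshape(-1,3),np.array(m['rvec']),np.array(m['tvec']),np.array([[m['fx'],0,m['cx']],[0,m['fy'],m['cy']],[0,0,1.]]),None)[0].reshape(-1,2)
E
python3 - <<'E'
from h import *
from plant import viewer
m=viewer.camera_model("top")
f=lambda u,v:(150+u/2.9,130+v/2.9)
for n,p,z in [("nl",(316,310),36),("nr",(411,297),36),("fl",(272,54),36),("fr",(368,38),36),("lipl",(311,292),74),("lipr",(407,277),74),("orange3",(265,352),121)]:
    print(n,pix2world(m,f(*p),z).round(1))
print("pf",pix2world(m,(274.3,230.5),56.5),"seat",pix2world(m,(267.5,178.7),20), pix2world(m,(266.7,199.7),28))
s=viewer.camera_model("scene")
print("scene pf",pix2world(s,(373.9,198.8),56.5),"seat",pix2world(s,(355.8,250.9),20), pix2world(s,(367.9,224),28))
E
```

```text
nl [454.7 170.7  36. ]
nr [471.6  65.2  36. ]
fl [745.5 232.   36. ]
fr [767.  122.9  36. ]
lipl [472.6 172.3  74. ]
lipr [491.3  68.4  74. ]
orange3 [406.2 212.1 121. ]
pf [475.36316515 120.04759705  56.5       ] seat [649.11154613 151.56847211  20.        ] [577.63133378 150.86754449  28.        ]
scene pf [496.03024583 134.14152114  56.5       ] seat [667.03543505 162.47242514  20.        ] [569.10192344 150.85053654  28.        ]
```

Run:
```python
from h import *
from plant import viewer, bot
import cv2
m=viewer.camera_model("top"); s=viewer.camera_model("scene")
def P(m): 
    R=cv2.Rodrigues(np.array(m['rvec']))[0]
    return np.array([[m['fx'],0,m['cx']],[0,m['fy'],m['cy']],[0,0,1.]])@np.c_[R,m['tvec']]
for n,a,b in [("or_near",(150+265/2.9,130+352/2.9),(415,178)),("yellow",(150+203/2.9,130+248/2.9),(427,208)),("or_a",(150+209/2.9,130+189/2.9),(417,224)),("or_b",(150+203/2.9,130+128/2.9),(412,241))]:
    X=cv2.triangulatePoints(P(m),P(s),np.array(a,float).reshape(2,1),np.array(b,float).reshape(2,1)); X=(X[:3]/X[3]).ravel()
    e=np.array([np.cos(.2),np.sin(.2)]); d=X[:2]-[659.2,157.8]
    print(n,X.round(0),"seatframe",(d@e).round(0),(-d[0]*e[1]+d[1]*e[0]).round(0))
im=cv2.imread("pics/scene0.png")[140:300,200:440]
cv2.imwrite("pics/scenecrop.png",cv2.resize(im,None,fx=3.2,fy=3.2,interpolation=cv2.INTER_CUBIC))
w=viewer.capture("wrist"); cv2.imwrite("pics/wrist0.png",w)
```

```text
or_near [406. 216.  98.] seatframe -236.0 107.0
yellow [515. 287.  99.] seatframe -115.0 155.0
or_a [580. 284.  95.] seatframe -52.0 140.0
or_b [646. 294.  99.] seatframe 14.0 136.0
```

View pics/scenecrop.png

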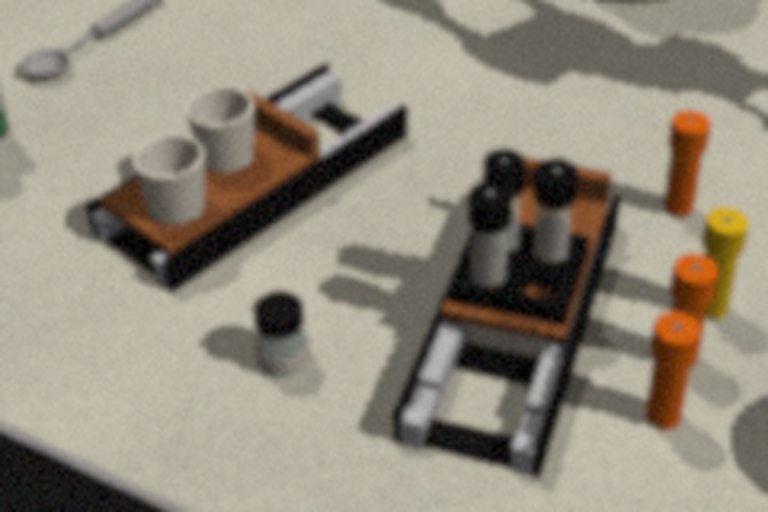

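View pics/wrist0.png

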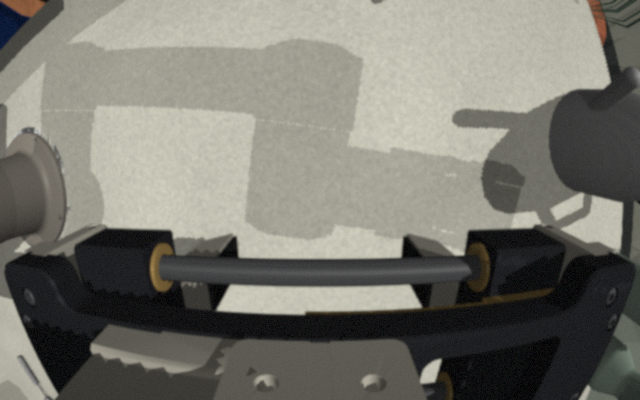

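Emit:
send_rows --moves '[[[0,0,0],[0,-9.9,0],40],[[0,0,0],[0,-9.9,0],40],[[0,0,0],[0,-9.9,0],40],[[0,0,0],[0,0,0],40]]'

```text
time: 1.45
tool_pos: [164.0, 498.7, 248.8]
tcp_rot: [-1.571, -0.0, 0.215]
contact_force: [1.0, -0.3, -0.4]
grip_width: 56.2
```

Emit:
send_rows --moves '[[[21,0,-44],[0,0.9,0],40],[[21,0,-44],[0,0,0],40],[[21,0,-44],[0,0,0],40],[[21,0,-44],[0,0,0],40],[[21,0,-44],[0,0,0],40],[[21,0,-44],[0,0,0],40],[[21,0,-44],[0,0,0],40],[[21,0,-44],[0,0,0],40],[[21,0,-44],[0,0,0],40],[[0,0,0],[0,0,0],40],[[0,0,0],[0,0,0],40]]'

```text
time: 2.82
tool_pos: [430.4, 134.2, 249.4]
tcp_rot: [-1.568, -0.005, 0.155]
contact_force: [0.4, 0.8, -0.2]
grip_width: 39.9
```

Run:
```python
from plant import bot, viewer
import cv2
print(viewer.camera_model("wrist"))
cv2.imwrite("pics/wrist1.png",viewer.capture("wrist"))
```

```text
{'fx': 309.70691628693146, 'fy': 309.70691628693146, 'cx': 319.53891214280793, 'cy': 207.64044489937666, 'rvec': array([-1.9297921 , -2.2533827 , -0.28815681]), 'tvec': array([ -67.62613603, -463.71309518,  279.05696724])}
```

View pics/wrist1.png

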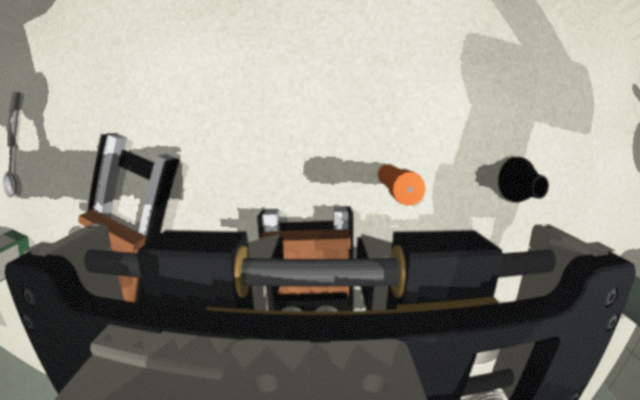

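```bash
cat >> h.py <<'E'
def wr(m,uv,z):
    p=np.array([uv[0]-m['cx'],uv[1]-m['cy']]); r=np.hypot(*p); th=r/m['fx']
    d=np.array([*(p/r*np.sin(th)),np.cos(th)]); R=cv2.Rodrigues(np.array(m['rvec']))[0]; c=-R.T@np.array(m['tvec']); d=R.T@d
    return c+d*(z-c[2])/d[2]
def wproj(m,P):
    out=[]
    R=cv2.Rodrigues(np.array(m['rvec']))[0]
    for X in P:
        c=R@np.array(X)+m['tvec']; th=np.arctan2(np.hypot(c[0],c[1]),c[2]); n=c[:2]/np.hypot(c[0],c[1]); out.append(n*th*m['fx']+[m['cx'],m['cy']])
    return np.array(out)
E
python3 - <<'E'
import cv2
im=cv2.imread("pics/wrist1.png")[190:310,235:385]
cv2.imwrite("pics/w1crop.png",cv2.resize(im,None,fx=5,fy=5,interpolation=cv2.INTER_CUBIC))
E
```

```text
(no output)
```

View pics/w1crop.png

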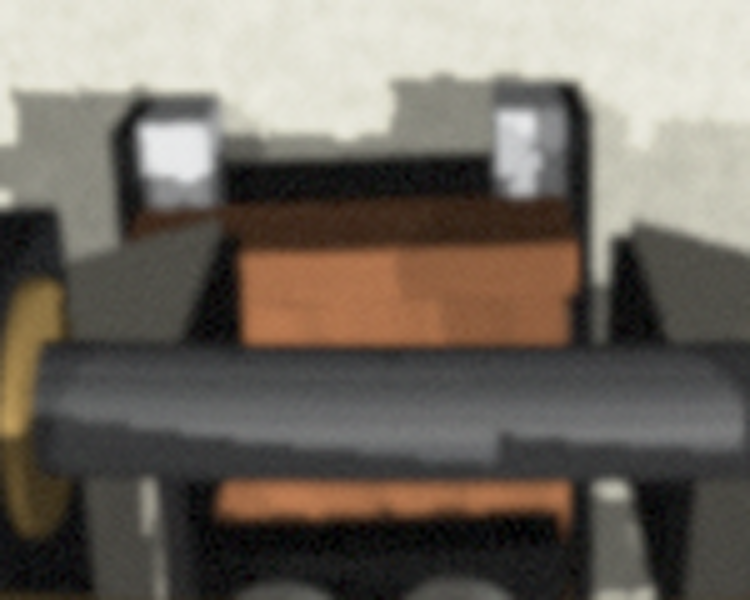

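Run:
```python
from h import *
from plant import viewer
m=viewer.camera_model("wrist")
f=lambda u,v:(235+u/5,190+v/5)
for n,p,z in [("lip top a",(245,250),74),("lip top b(left corner)",(577,240),74),("lip bot a",(220,207),39),("lip bot b",(570,198),39),("lip bot right corner",(130,210),39),
 ("rail R top near",(140,120),28),("rail R top near inner",(217,120),28),("rail L inner",(495,107),28),("guide L outer near",(583,95),36),("guide R outer near",(125,115),36)]:
    X=wr(m,f(*p),z); e=np.array([np.cos(.2),np.sin(.2)]); d=X[:2]-[659.2,157.8]
    print(n,X.round(1),(d@e).round(1),(-d[0]*e[1]+d[1]*e[0]).round(1))
```

```text
lip top a [485.5 105.4  74. ] -180.7 -16.8
lip top b(left corner) [472.1 175.6  74. ] -179.8 54.7
lip bot a [489.1  96.1  39. ] -178.9 -26.7
lip bot b [474.  177.8  39. ] -177.5 56.4
lip bot right corner [493.4  74.6  39. ] -179.0 -48.6
rail R top near [474.1  73.1  28. ] -198.2 -46.2
rail R top near inner [471.2  91.8  28. ] -197.4 -27.3
rail L inner [457.6 157.5  28. ] -197.7 39.7
guide L outer near [449.4 176.7  36. ] -201.8 60.2
guide R outer near [471.   70.5  36. ] -201.8 -48.1
```

Emit:
send_rows --moves '[[[22,0,-26],[0,0,0],40],[[0,0,0],[0,-2.6,0],40],[[0,40,0],[0,0,0],40],[[0,40,0],[0,0,0],40],[[0,20,0],[0,0,0],40],[[0,0,0],[0,0,0],40],[[0,0,0],[0,0,0],40]]'

```text
time: 3.75
tool_pos: [454.6, 120.6, 149.2]
tcp_rot: [-1.568, -0.009, 0.209]
contact_force: [-0.0, 0.2, 0.0]
grip_width: 40.3
```

Emit:
send_rows --moves '[[[0,10,-10],[0,0.5,0],40],[[0,20,0],[0,0,-0.5],40],[[0,20,0],[0,0,0],40],[[0,20,0],[0,0,0],40],[[0,5,0],[0,0,0],40],[[0,0,0],[0,0,0],40],[[0,0,0],[0,0,0],40]]'

```text
time: 4.62
tool_pos: [461.9, 109.2, 75.8]
tcp_rot: [-1.57, -0.029, 0.198]
contact_force: [-0.9, 0.4, 0.7]
grip_width: 39.9
```

Run:
```python
from plant import bot, viewer
import cv2
a=viewer.capture("scene")[140:300,320:480]; b=viewer.capture("top")[130:270,180:340]
r=lambda x:cv2.resize(x,(400,400*x.shape[0]//x.shape[1]),interpolation=cv2.INTER_CUBIC)
a,b=r(a),r(b); b=cv2.copyMakeBorder(b,0,a.shape[0]-b.shape[0],0,0,cv2.BORDER_CONSTANT)
cv2.imwrite("pics/c2.png",cv2.hconcat([a,b]))
```

```text
(no output)
```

View pics/c2.png

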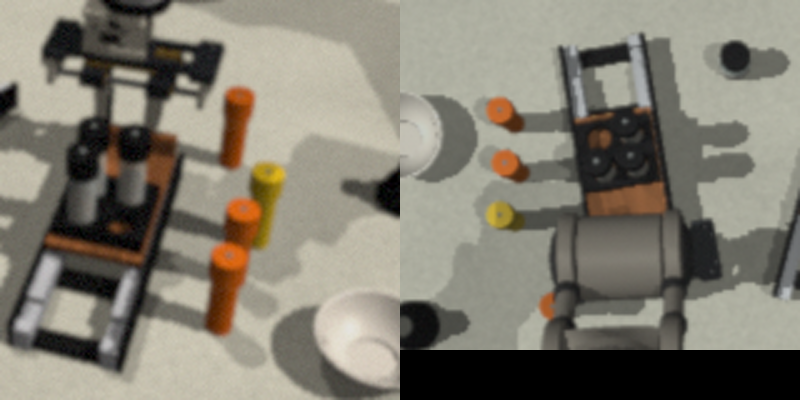

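Emit:
send_rows --moves '[[[0,0,0],[0,0,1.6],40],[[5,0,0],[0,0,0],40],[[5,0,0],[0,0,0],40],[[5,0,0],[0,0,0],40],[[5,0,0],[0,0,0],40],[[5,0,0],[0,0,0],40]]'

```text
time: 5.48
tool_pos: [487.0, 114.6, 77.0]
tcp_rot: [-1.57, -0.001, 0.199]
contact_force: [-2.4, -0.4, 0.9]
grip_width: 40.1
```

Emit:
send_rows --moves '[[[5,1,0],[0,0,0],40],[[5,1,0],[0,0,0],40],[[5,1,0],[0,0,0],40],[[5,0,0],[0,0,0],40],[[5,0,0],[0,0,0],40],[[5,0,0],[0,0,0],40],[[5,0,0],[0,0,0],40],[[5,0,0],[0,0,0],40],[[5,0,0],[0,0,0],40],[[5,0,0],[0,0,0],40]]'

```text
time: 6.72
tool_pos: [539.3, 125.2, 73.5]
tcp_rot: [-1.57, -0.0, 0.199]
contact_force: [-2.8, 0.4, 1.1]
grip_width: 40.1
```

Run:
```python
from plant import bot, viewer
import cv2
a=viewer.capture("scene")[140:300,320:480]; b=viewer.capture("top")[130:270,180:340]
r=lambda x:cv2.resize(x,(400,400*x.shape[0]//x.shape[1]),interpolation=cv2.INTER_CUBIC)
a,b=r(a),r(b); b=cv2.copyMakeBorder(b,0,a.shape[0]-b.shape[0],0,0,cv2.BORDER_CONSTANT)
cv2.imwrite("pics/c3.png",cv2.hconcat([a,b]))
```

```text
(no output)
```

View pics/c3.png

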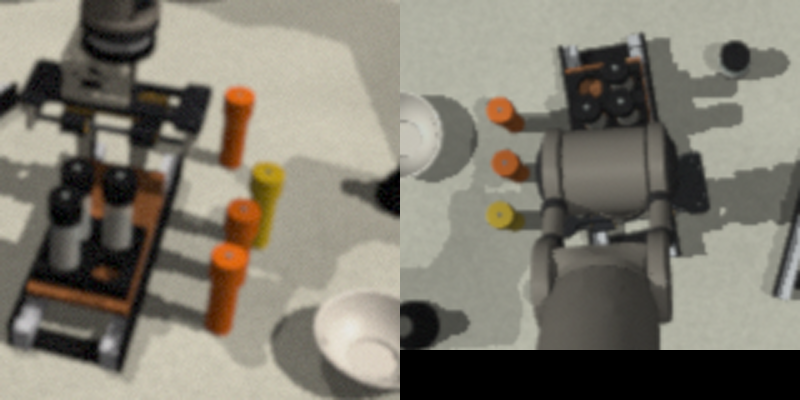

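Emit:
send_rows --moves '[[[4,0,0],[0,0,0],40],[[4,0,0],[0,0,0],40],[[4,0,0],[0,0,0],40],[[3,0,0],[0,0,0],40],[[2,0,0],[0,0,0],40]]'

```text
time: 7.45
tool_pos: [557.1, 128.7, 73.5]
tcp_rot: [-1.57, -0.001, 0.199]
contact_force: [-2.2, 0.5, 1.8]
grip_width: 39.8
```

Emit:
send_rows --moves '[[[2,0,0],[0,0,0],40],[[2,0,0],[0,0,0],40]]'

```text
time: 7.7
tool_pos: [561.2, 129.5, 73.4]
tcp_rot: [-1.57, -0.0, 0.199]
contact_force: [-3.0, -0.5, 0.3]
grip_width: 40.1
```

Emit:
send_rows --moves '[[[2,0,0],[0,0,0],40],[[1.5,0,0],[0,0,0],40]]'

```text
time: 7.95
tool_pos: [565.0, 130.3, 73.4]
tcp_rot: [-1.57, -0.001, 0.198]
contact_force: [-2.5, 0.1, 0.7]
grip_width: 39.9
```

Emit:
send_rows --moves '[[[1.5,0,0],[0,0,0],40],[[1.5,0,0],[0,0,0],40]]'

```text
time: 8.2
tool_pos: [567.5, 130.8, 73.4]
tcp_rot: [-1.57, 0.001, 0.199]
contact_force: [-6.3, -1.1, 3.9]
grip_width: 40.2
```

Emit:
send_rows --moves '[[[1.5,0,0],[0,0,0],40]]'

```text
time: 8.32
tool_pos: [567.6, 130.9, 73.3]
tcp_rot: [-1.57, 0.005, 0.199]
contact_force: [-8.8, -3.0, 6.8]
grip_width: 39.9
```

Run:
```python
from plant import bot, viewer
import cv2
a=viewer.capture("scene")[160:300,300:440]
cv2.imwrite("pics/c4.png",cv2.resize(a,None,fx=4,fy=4,interpolation=cv2.INTER_CUBIC))
```

```text
(no output)
```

View pics/c4.png

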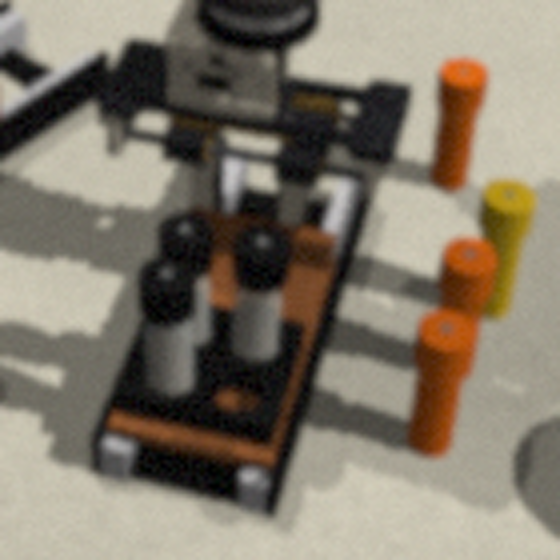

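Emit:
send_rows --moves '[[[-3,0,0],[0,0,0],40],[[-5,0,0],[0,0,0],40],[[-10,0,0],[0,0,0],40],[[-15,0,0],[0,0,0],40],[[0,0,0],[0,0,0],40]]'

```text
time: 9.0
tool_pos: [534.8, 124.2, 73.7]
tcp_rot: [-1.57, 0.001, 0.198]
contact_force: [0.1, -0.3, -0.2]
grip_width: 39.7
```

Run:
```python
from h import *
from plant import bot, viewer
s=viewer.capture("scene")
a=s[160:300,300:440]
cv2.imwrite("pics/c5.png",cv2.resize(a,None,fx=4,fy=4,interpolation=cv2.INTER_CUBIC))
w=viewer.capture("wrist"); cv2.imwrite("pics/w5.png",w)
```

```text
(no output)
```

View pics/c5.png

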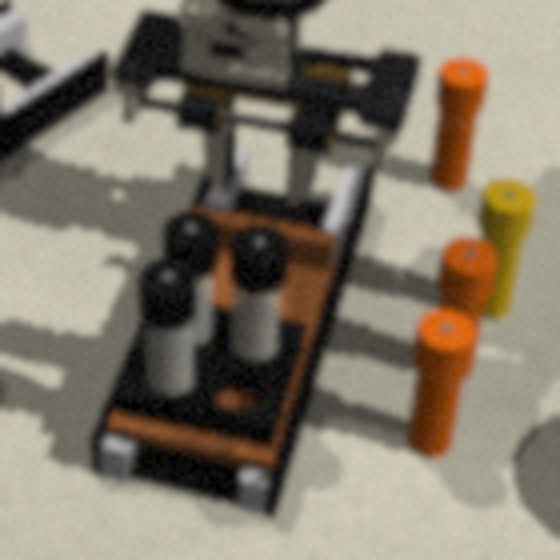

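View pics/w5.png

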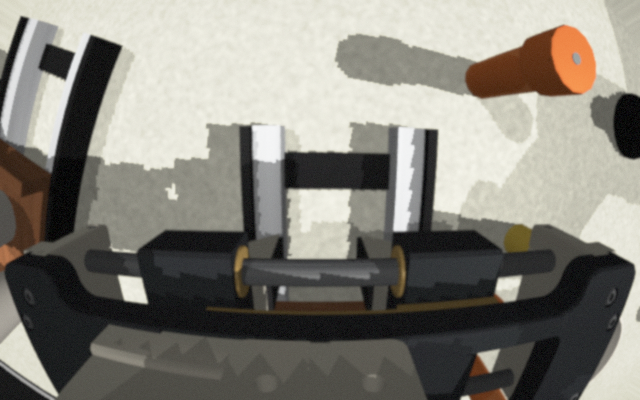

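Emit:
send_rows --moves '[[[0,-40,0],[0,0,0],40],[[0,-40,0],[0,0,0],40],[[0,-40,0],[0,0,0],40],[[-40,-40,0],[0,0,0],40],[[-40,0,0],[0,0,0],40],[[-40,0,0],[0,0,0],40],[[0,0,0],[0,0,0],40],[[0,0,0],[0,0,0],40]]'

```text
time: 10.1
tool_pos: [420.9, 100.3, 240.3]
tcp_rot: [-1.571, -0.01, 0.198]
contact_force: [0.6, 0.2, -0.2]
grip_width: 40.1
```

Run:
```python
from h import *
from plant import bot, viewer
s=viewer.capture("scene"); cv2.imwrite("pics/s6.png",s)
t=viewer.capture("top"); cv2.imwrite("pics/t6.png",t)
cv2.imwrite("pics/t6c.png",cv2.resize(t[130:270,210:400],None,fx=4,fy=4,interpolation=cv2.INTER_CUBIC))
cv2.imwrite("pics/s6c.png",cv2.resize(s[150:290,220:410],None,fx=4,fy=4,interpolation=cv2.INTER_CUBIC))
```

```text
(no output)
```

View pics/t6c.png

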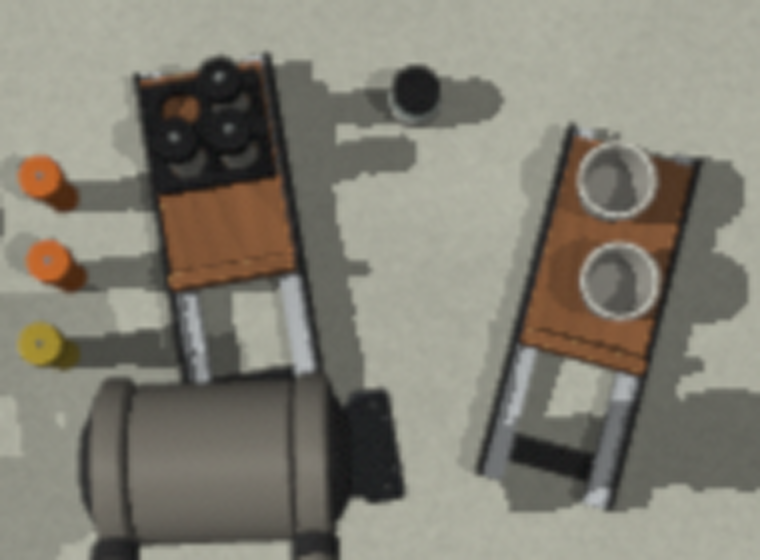

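View pics/s6c.png

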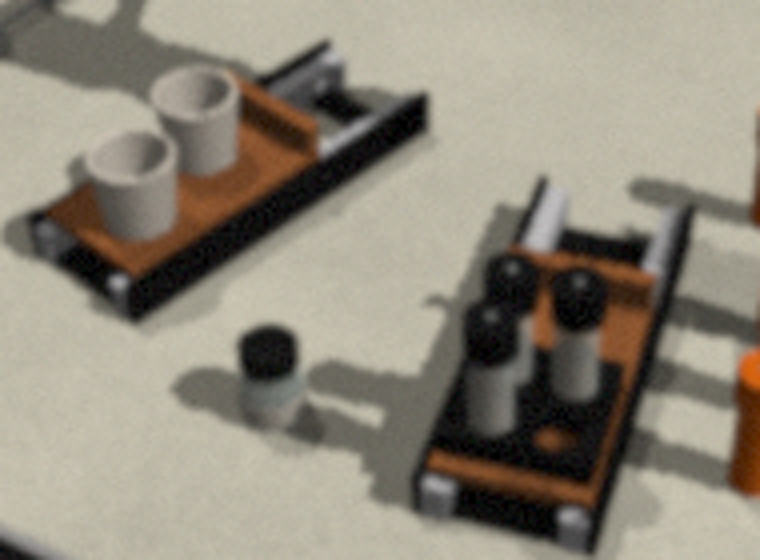

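```bash
cat > ov.py <<'E'
from h import *
from plant import viewer
from scipy.optimize import least_squares
def run(name,off,sc,img,corners,out,states):
    m=viewer.camera_model(name)
    px=np.array(corners,float)/sc+off
    loc=np.array([[-200,-57.5],[-200,57.5],[100,57.5],[100,-57.5]])
    def W(p,L,z): 
        c,s=np.cos(p[2]),np.sin(p[2]); L=np.array(L); return np.c_[p[0]+c*L[:,0]-s*L[:,1],p[1]+s*L[:,0]+c*L[:,1],np.full(len(L),z) if np.isscalar(z) else z]
    r=least_squares(lambda p:(proj(m,W(p,loc,36))-px).ravel(),[659,158,.2]); print(name,r.x,r.fun.round(2))
    for i,(dz,dx) in enumerate(states):
        im=cv2.resize(img,None,fx=1,fy=1)
        def line(L,z,col):
            q=((proj(m,W(r.x,L,z))-off)*sc).astype(int); cv2.polylines(im,[q.reshape(-1,1,2)],True,col,1)
        line(loc,36,(255,255,0))
        line([[90+dx,-50],[90+dx,50],[-78+dx,50],[-78+dx,-50]],41+dz,(0,255,0))
        line([[-90+dx,-50],[-90+dx,50],[-78+dx,50],[-78+dx,-50]],66+dz,(0,0,255))
        line([[80+dx,-50+3],[80+dx,47],[-10+dx,47],[-10+dx,-47]],59+dz,(255,0,255))
        cv2.imwrite(f"pics/{out}{i}.png",im)
E
python3 - <<'E'
from ov import *
a=cv2.imread("pics/s6c.png")
run("scene",np.array([220,150.]),4,a,[[543,178],[690,207],[596,512],[420,465]],"ovs",[(0,0),(8,-4)])
x=[cv2.imread(f"pics/ovs{i}.png")[150:560,380:720] for i in (0,1)]
cv2.imwrite("pics/ovsx.png",cv2.resize(cv2.hconcat(x),None,fx=1.15,fy=1.15))
E
```

```text
scene [6.58176663e+02 1.60690837e+02 1.96033800e-01] [-0.67 -1.7   1.68 -1.75  0.93  0.63 -1.84  1.42]
```

View pics/ovsx.png

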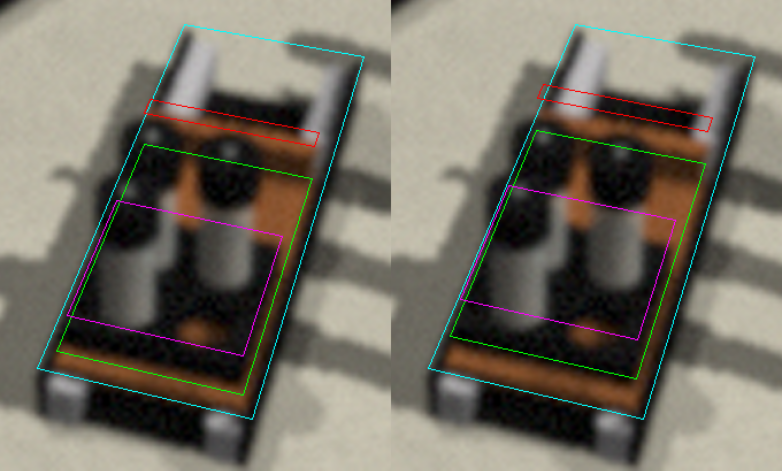

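Run:
```python
from h import *
from plant import viewer
m=viewer.camera_model("scene")
a=cv2.imread("pics/c3.png")[:,:400]  # 2.5x of [140:300,320:480]
c4=cv2.imread("pics/c4.png")
s6=cv2.imread("pics/s6.png")
up=lambda im,f:cv2.resize(im,None,fx=f,fy=f,interpolation=cv2.INTER_CUBIC)
A=up(a,4)            # 10x, origin (320,140)
B=up(s6[160:300,300:440],10); C=up(c4,2.5)  # origin (300,160)
for nm,(x0,x1,y0,y1) in {"front tube+block":(45,90,195,275),"right tube":(100,140,165,250),"block edge":(100,145,230,305)}.items():
    T=A[y0*4:y1*4,x0*4:x1*4]
    pos=np.array([x0*4/10+320,y0*4/10+140])
    for n,I in (("s6",B),("c4",C)):
        r=cv2.matchTemplate(I,T,cv2.TM_CCOEFF_NORMED); _,v,_,l=cv2.minMaxLoc(r)
        print(nm,n,round(v,3),np.array([l[0]/10+300,l[1]/10+160])-pos)
# predicted
e=np.array([567.6-539.3,130.9-125.2,0])
for P in ([600,145,90],[590,150,120]):
    P=np.array(P,float); q=proj(m,[P,P+e,P+e-[0,0,8]]); print("slide only",q[1]-q[0],"slide+drop",q[2]-q[0])
```

```text
front tube+block s6 0.98 [-3.4 10.7]
front tube+block c4 0.968 [-4.  10.5]
right tube s6 0.958 [-3.  10.4]
right tube c4 0.964 [-2.6 10.3]
block edge s6 0.947 [-3.3 10.6]
block edge c4 0.948 [-3.3 10.6]
slide only [-2.77126608  7.28485033] slide+drop [-2.87528101  9.62241296]
slide only [-2.73125965  7.17440585] slide+drop [-2.85594623  9.59599705]
```

Run:
```python
from plant import bot
print(bot.get_obs()['contact_force'], bot.close_job())
```

```text
the job is handed in; nothing more can be done
[-0.03548478 -0.38429078 -0.29541372] None
```

I pushed the tray with the black-capped tubes about 90 mm along its rails with the fingertips, then backed off, raised the arm clear and handed the job in. By my last checks the tray is home in its notches; the hand-in gives no verdict. The job took about 10 s.

**Choice:** the tray was the one at top-camera pixel (267,200). The look-alikes were orange tubes at (221,175), (223,196) and (243,252), and a yellow one at (221,216). I avoided all four.

**Signs that it seated:**
- **Force:** it read about 2–3 N while sliding. At the end the push stalled: a further 1.5 mm command moved the tool about 0.1 mm and the force rose to about 9 N.
- **Image shift:** over the last 29 mm of push, the tubes and block moved about 10.5 px down in the scene picture. Sliding alone would give 7.2 px, and sliding plus the 8 mm drop 9.6 px.
- **Pictures:** in the last ones the tray looks level and in line with the rails, with all three tubes upright. The other tray, cups, jar and coloured tubes look unmoved by eye. The arm is clear, with no contact force.

**Disagreements:**
- The model outline drawn on the scene picture was about 2 px off, because the rail corners were picked by hand. I did not use it as evidence.
- The 10.5 px shift is about 1 px more than predicted, which could mean the tray moved up to about 3 mm further than the tool within the notch play.
- The final x position was not measured to the millimetre.

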